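# Lay the cast wall on its back in the gluing jig

## Robot

A 6-joint arm with a two-finger parallel gripper is mounted at the origin on a cart in front of the work surface, level with it; the furniture and walls round the work are solid. World frame = base frame: x ahead of the robot, y to its left, z up, the work surface at z = 0. Lengths are in mm, angles in rad, forces in N, time in s.
With the tool pointing down it reaches from about 350 to 975 mm from the base axis. Payload 7.1 kg.
Tool frame: the origin (TCP) lies midway between the tips of the shut fingers; the grasp point (between the pads) lies 19 mm behind it (ctrl.grasp_offset is the distance from the TCP to the grasp point, in mm); z points along the fingers, y is the line along which they close (so a half turn about z gives the same grasp; the last joint's range is limited). The gripper opens to 88 mm and grips with 3 to 60 N. Pads are 20 mm wide; open, the fingers measure 115 mm over their backs; the gripper's body (75 mm by 178 mm) begins 61 mm behind the grasp point.
Start: joints at [1.149, 0.423, 1.63, -0, 1.089, -0.019], TCP at [244.965, 574.976, 222.675] pointing down, gripper open.
Joint ranges: [-3, 3], [-0.9, 2.11], [0.09, 2.58], [-1.31, 4.45], [0.11, 2.69], [-2.54, 2.54]. Speed limits (rad/s): [2.39, 2.39, 3.01, 3.14, 3.14, 3.14].

## Interface

Orientations are given as a rotation vector (axis times angle).
In Python, from workcell import ctrl gives the robot as it stands. The module is installed in compiled form; this text tells all that it offers.
- The arm moves only by the tool servo_tool, never from a script. Its argument "rows" is a list of rows, each a list of 7 numbers: the turn, a rotation vector about the tool's x, y, z as a fraction of full scale, then the shift along the tool's x, y, z as a fraction of full scale, then the finger opening in mm, from 0 to 87.8. A call has 1 to 10 rows; each row is the pose to reach, as a shift and turn from the pose commanded when the call began, along the tool's axes at that moment; what a row does not reach only later rows make up. Full scale, the value 1, is 20 cm for a shift and 1.5 rad for a turn. A row lasts 1/8 s, in which the tool goes at most 62.5 mm and 10.7 degrees, less where a joint would pass 70% of its speed; a pose out of reach is approached as far as the arm can. A call with a number of a shift or a turn outside -1 to 1 is refused whole. A call with a gripper value outside its range is refused whole. The fingers move at their own pace and stop on an object; the grip force is fixed at half the most. Time passes only in rows, so rows that repeat a pose let the fingers close. It gives the time, the measured TCP pose, the force, the opening and the grip force at its end, in the units of the state.
- ctrl.get_obs(): the state, without advancing time (a new reading comes with each control period).
- ctrl.get_image(name): name is "side" or "top" or "wrist"; returns (picture, depth): 420x560x3 uint8, red, green, blue; 420x560 float32, mm along the optical axis (not along the pixel's ray), 0 where there is no reading.
- ctrl.camera_info(name): a dict with "intrinsics" (3x3 intrinsics, pixels), "k1" (the pictures are not rectified: a ray, as slopes to the right and down, at radius r is drawn at 1 + k1 r^2 times it, then the intrinsics apply), "R" (3x3) and "t" (3): a world point X has camera coordinates R X + t. Camera axes: x right, y down, z forward; pixel columns grow to the right and rows downward; lengths in mm; the calibration is good to about 2 mm. A picture is of the moment at which its call begins: read the wrist's pose just before it. camera_info takes no time and is no camera call; for the wrist camera it gives the pose at the moment of the call.
- ctrl.close_job(): hands the job in; it is judged then, once.
The state is a dict: "t": time; "qpos": joint angles; "qvel": joint speeds; "joint_torque": joint torques, N m; "ee_pos": TCP position; "orientation": TCP orientation; "ft_force": force on the tool from outside, world axes, zero at the start; "moment": the same for the moment, N m; "width": finger opening in mm; "grasp_force": force on a finger pad.
Only numpy, scipy, OpenCV 4.12 (cv2) and the standard library are available. Lean on these libraries where they do the work, as an engineer would, in place of code of your own. Each camera call takes 0.05 s, during which the arm holds its last target. There are 200 camera calls.

## Task

The small L-shaped concrete wall stands upright on its foot in the gluing jig. With the fingers only pushing and supporting it, never pinching or lifting it, tip it over on to the flat back of its tall leg, head towards the short end fence, and let it down gently under control without letting it drop, because the casting is brittle. Then push it fully home into the corner of the jig, top edge against the short end fence and long side flush along the long fence, and take the hand away; leave the steel weight, the model house and the glue bottle alone.

Things in the scene. Friction and masses are not known exactly. Their poses are not given: they have to be found in the camera images.
- wall_section: L-shaped grey concrete casting, 0.24 to 0.4 kg, 50 mm wide: tall leg 150 mm high, 12 mm thick; foot 90 mm long, 18 mm thick (lengths over all). Origin: middle of the heel edge, where the tall leg's outer face (x = 0) meets the foot's underside (z = 0). z runs up the tall leg, x out of its outer face, y along the heel edge (+-25 mm). At the start z is up and x within 0.1 rad of the jig's x.
- wall_head (a point): Middle of the tall leg's top outer edge, 150 mm from the heel edge (wall frame 0, 0, 150 mm). Two slots 8.5 mm wide, beside the middle, pass through the tall leg from z = 95 to 127 mm; elsewhere it is solid. The wall is laid down head first towards the end fence, turning about its heel edge; it then lies with wall z along the jig's x, wall x down, foot standing up.
- wall_corner (a point): Middle of the inside corner of the L (wall frame -12, 0, 18 mm), where the tall leg's inner face meets the foot's upper face. Tipped less than about 29 degrees the wall settles back on its foot; beyond that it falls over unless held back, e.g. by fingertips inside this angle, bearing on the foot's upper face as it swings up. Friction on the plate about 0.7 to 1.1.
- wall_foot_end (a point): Middle of the free end of the foot, upper edge (wall frame -90, 0, 18 mm). The foot reaches from the heel edge away from the end fence. Once the wall lies, the foot stands 90 mm high above the plate with its underside facing away from the end fence; push low, within about 30 mm of the plate, because higher up it rolls or jams. Sliding the lying wall takes 2 to 4 N; one corner may meet a fence before the other.
- gluing_jig: Gluing jig, fixed: plate 300 x 130 mm faced with dark rubber, its top 16 mm above the bench, with two aluminium fences 12 mm wide that stand 18 mm above the plate. Origin under the plate's middle at bench height; z up, x along the plate to the short end fence (to the robot's left, world +y within 0.2 rad), y to the open long side, which faces the robot. The side at y = +65 mm and the end at x = -150 mm are open.
- end_fence (a point): Where the inner face planes of the two fences meet, at plate height: jig frame (135, -50, 16) mm. The short end fence's inner face is the plane x = 135 mm, from y = -44 to +60 mm.
- long_fence (a point): Point at the foot of the long fence's inner face, at plate height: jig frame (0, -50, 16) mm. The inner face is the plane y = -50 mm, from x = -142 to +129 mm. This fence is on the far side from the robot; at the start the wall stands 20 to 34 mm clear of it, and its heel edge 162 to 186 mm from the end fence.
- steel_weight: Ground steel weight, 25 x 40 x 26 mm, on the thin grey board behind the jig; origin at the centre of its underside. To be left alone.
- model_house: Grey model house with a pitched roof, 32 x 54 x 36 mm, on the thin grey board behind the jig; origin at the centre of its underside. To be left alone.
- glue_bottle: Small standing glue bottle with a pointed white nozzle and a yellow label, 34 mm across, 92 mm high, to the left of the jig; origin at the centre of its underside. To be left alone.

How it is judged:
By the outcome, as a careful person would: the job done as asked, in the order asked, and still so for the second after the job is handed in, with the robot touching nothing.
It also fails if it takes over 72 s, if anything falls off the work surface, if the arm or the gripper's body presses on something with over 40 N, if the wrist force passes 120 N, or if a joint passes its speed limit or range.

## Working session

There is one attempt and no reset: what is moved stays moved. The work goes in short steps, Python scripts to look and compute and a tool call to move; the robot and the scene stay as the last step left them, time stands still between calls to the robot, and variables do not carry over. Pictures are saved under pics/ and viewed, at most 10 in all, crops included, and the job is handed in when it is done.

Besides the shell and the picture viewer there is one more tool, called as name(argument=value, ...) on one line, values as JSON. servo_tool: Moves the arm, as the interface text tells. Its arguments: {"type":"object","properties":{"rows":{"type":"array","items":{"type":"array","items":{"type":"number"}}}},"required":["rows"]}

```bash
mkdir -p pics
cat > h.py <<'E'
import numpy as np, cv2
from workcell import ctrl
from scipy.spatial.transform import Rotation as Ro
def cloud(name):
    ci=ctrl.camera_info(name); im,d=ctrl.get_image(name)
    K=np.array(ci["intrinsics"]);R=np.array(ci["R"]);t=np.array(ci["t"])
    v,u=np.mgrid[0:420,0:560]
    p=np.stack([u,v],-1).reshape(-1,1,2).astype(float)
    n=cv2.undistortPoints(p,K,np.array([ci["k1"],0,0,0.])).reshape(420,560,2)
    c=np.dstack([n*d[...,None],d]); X=(c-t)@R
    X[d==0]=np.nan
    return im,d,X
def obs():
    o=ctrl.get_obs(); return o
E
python3 - <<'E'
from h import *
o=obs();print(o);
print(Ro.from_rotvec(o['orientation']).as_matrix().round(3))
for n in("side","top"):
    im,d,X=cloud(n);np.save(n+"X.npy",X);cv2.imwrite(f"pics/{n}0.png",im[...,::-1])
    ci=ctrl.camera_info(n);print(n,-np.array(ci["R"]).T@ci["t"],ci["R"])
a=cv2.imread("pics/side0.png");b=cv2.imread("pics/top0.png")
E
```

```text
{'t': 0.0, 'qpos': array([ 1.14903520e+00,  4.23815937e-01,  1.63065805e+00,  1.08248549e-05,
        1.08860101e+00, -1.89919479e-02]), 'qvel': array([-1.05984663e-03, -1.51752559e-03, -2.58613435e-04, -4.96633924e-04,
       -6.90449385e-05,  2.02868771e-04]), 'joint_torque': array([-4.74551216e-04, -5.44619787e+01, -2.73672509e+01,  6.43221941e-02,
        2.28555588e-02, -7.39063262e-05]), 'ee_pos': array([244.7282076 , 574.50891518, 221.92979681]), 'orientation': array([-6.28341504e-01, -3.07777380e+00,  2.26861307e-03]), 'ft_force': array([-0.5703941 , -0.12421733, -0.11428496]), 'moment': array([ 0.02232588,  0.06392165, -0.03845668]), 'grasp_force': 0.0, 'width': 87.83344865075613}
[[-0.92   0.392 -0.001]
 [ 0.392  0.92  -0.001]
 [ 0.    -0.001 -1.   ]]
side [ 528.8471454  1169.2471513   566.42656579] [[-0.99975733 -0.01117996 -0.01898108]
 [ 0.01138026  0.47563929 -0.8795668 ]
 [ 0.01886167 -0.87956937 -0.47539664]]
top [ 436.45257682  363.61370459 1402.91200606] [[ 0.01681223 -0.99981474  0.00937221]
 [-0.9959205  -0.0175764  -0.0885066 ]
 [ 0.08865493 -0.00784598 -0.9960315 ]]
```

View pics/side0.png

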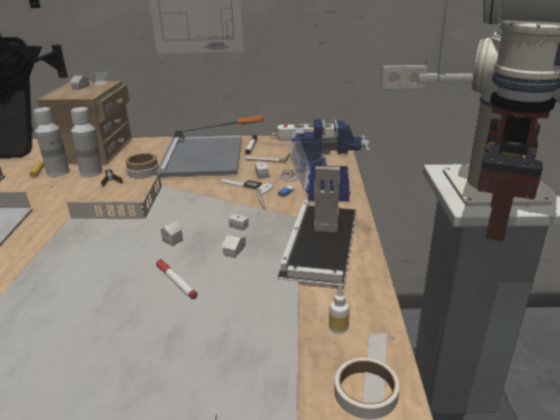

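View pics/top0.png

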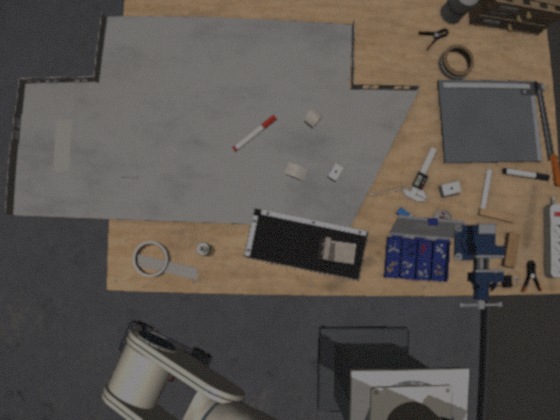

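The side view shows the wall at about (327,200) standing in the jig, with the end fence at (315,272) and the bottle at (339,312). The top view has the jig corners at about (258,211), (368,240), (360,278) and (247,257), the wall at about (340,250), and the blue bins close to its right end at about (388,240).

Run:
```python
from h import *
X=np.load("topX.npy");im=cv2.imread("pics/top0.png")
for (u,v) in [(250,235),(310,222),(300,245),(350,250),(330,250),(388,245),(395,225),(203,248),(388,240),(415,228),(355,239),(325,250)]: print((u,v),X[v,u].round(0))
S=np.load("sideX.npy")
for n,P in(("top",X),("side",S)):
    z=P[...,2]; m=(z>60)&(z<185)&(P[...,0]>250)&(P[...,0]<520)&(P[...,1]>50)&(P[...,1]<300)
    q=P[m];print(n,len(q),q.min(0).round(),q.max(0).round())
    # wall top & jig
    m2=m&(z>155);q=P[m2]
    if len(q)>5: print("walltop",len(q),cv2.minAreaRect(q[:,:2].astype(np.float32)),q[:,2].mean())
    m3=(z>25)&(z<42)&(P[...,0]>280)&(P[...,0]<560)&(P[...,1]>0)&(P[...,1]<440); q=P[m3]
    print("fence",len(q),cv2.minAreaRect(q[:,:2].astype(np.float32)),np.median(q[:,2]))
c=im[190:310,230:450];cv2.imwrite("pics/c0.png",cv2.resize(c,(792,432),interpolation=cv2.INTER_CUBIC))
```

```text
(250, 235) [495. 422.  34.]
(310, 222) [531. 271.  32.]
(300, 245) [473. 295.  17.]
(350, 250) [462. 169.  29.]
(330, 250) [461. 220.  33.]
(388, 245) [476.  72.  32.]
(395, 225) [524.  63.  74.]
(203, 248) [460. 534.  76.]
(388, 240) [488.  73.  35.]
(415, 228) [518.  11.  70.]
(355, 239) [491. 154.  12.]
(325, 250) [459. 245. 168.]
top 215 [438.  51.  61.] [520. 251. 172.]
walltop 125 ((463.18804931640625, 242.44387817382812), (12.20258903503418, 50.02241516113281), 83.0156478881836) 165.77156644975682
fence 1588 ((472.69024658203125, 209.76226806640625), (438.21832275390625, 124.9725341796875), 82.29926300048828) 33.42490107413994
side 1051 [438.  67.  60.] [519. 256. 167.]
walltop 168 ((463.0746154785156, 244.4861297607422), (18.553146362304688, 48.442230224609375), 82.2588882446289) 161.81202040966778
fence 1134 ((474.8859558105469, 212.2572784423828), (441.9521179199219, 120.45494842529297), 82.34239959716797) 32.79843962857649
```

View pics/c0.png

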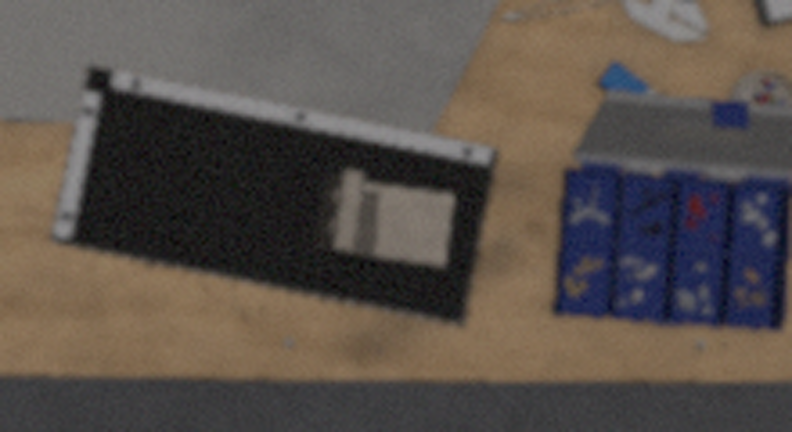

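```bash
cat >> h.py <<'E'
def ray(name,uv,z):
    ci=ctrl.camera_info(name);K=np.array(ci["intrinsics"]);R=np.array(ci["R"]);t=np.array(ci["t"])
    n=cv2.undistortPoints(np.array(uv,float).reshape(-1,1,2),K,np.array([ci["k1"],0,0,0.])).reshape(-1,2)
    d=np.c_[n,np.ones(len(n))]@R; c=-R.T@t
    return c+d*((z-c[2])/d[:,2])[:,None]
E
python3 - <<'E'
from h import *
f=lambda p:[(a/3.6+230-.36,b/3.6+190-.36) for a,b in p]
print("long outer/inner",ray("top",f([(105,70),(495,150),(110,90),(490,163)]),34).round(1))
print("end out/in",ray("top",f([(88,90),(53,237),(101,93),(76,240)]),34).round(1))
print("plate corners right",ray("top",f([(463,320),(490,166)]),16).round(1))
X=np.load("topX.npy");im=cv2.imread("pics/top0.png").astype(int).sum(2)
z=X[...,2]
m=(z>27)&(z<40)&(im>380)&(X[...,1]>120)&(X[...,1]<450)&(X[...,0]>420)&(X[...,0]<600)
q=X[m]
# long fence: strip
L=q[(q[:,0]>q[:,1]*0.2+460)&(q[:,1]<410)]
for s in range(2):
    p=np.polyfit(L[:,1],L[:,0],1);r=L[:,0]-np.polyval(p,L[:,1]);L=L[abs(r)<9]
print("long center x=",p,np.arctan(p[0]),len(L),L[:,2].mean(),r.std())
E_=q[(q[:,1]>400)]
for s in range(3):
    p=np.polyfit(E_[:,0],E_[:,1],1);r=E_[:,1]-np.polyval(p,E_[:,0]);E_=E_[abs(r)<9]
print("end center y=",p,np.arctan(p[0]),len(E_),r.std())
m=(z>150)&(X[...,0]>400)&(X[...,0]<520)&(X[...,1]>200)&(X[...,1]<300)
q=X[m];print(q.mean(0),len(q))
m=(z>26)&(z<44)&(X[...,0]>425)&(X[...,0]<495)&(X[...,1]>135)&(X[...,1]<232)
q=X[m];print("foot",cv2.minAreaRect(q[:,:2].astype(np.float32)),q[:,2].mean())
print("wall top corners",ray("top",f([(341,167),(363,172),(333,248),(352,253)]),166).round(1))
print("foot end corners",ray("top",f([(455,193),(443,268)]),34).round(1))
E
```

```text
long outer/inner [[561.1 400.7  34. ]
 [509.6 126.1  34. ]
 [547.2 396.9  34. ]
 [500.4 129.6  34. ]]
end out/in [[546.9 412.3  34. ]
 [443.9 434.6  34. ]
 [544.9 403.2  34. ]
 [442.1 418.6  34. ]]
plate corners right [[389.7 144.9  16. ]
 [499.1 126.5  16. ]]
long center x= [1.89255547e-01 4.81646056e+02] 0.18704333360267106 323 33.861206263149235 2.6572299775256716
end center y= [-1.88922342e-01  5.12787729e+02] -0.1867216315686709 99 2.3694208230910374
[463.61238953 242.80466176 165.39520545] 129
foot ((456.74853515625, 190.5348358154297), (66.80162048339844, 50.04920196533203), 82.67858123779297) 33.96526418266003
wall top corners [[490.3 247.1 166. ]
 [487.3 233.2 166. ]
 [439.2 251.6 166. ]
 [436.2 239.6 166. ]]
foot end corners [[479.  154.3  34. ]
 [426.5 162.3  34. ]]
```

```bash
cat >> h.py <<'E'
import json,os
ex=np.array([.186,.9826,0]);ey=np.array([-.9826,.186,0]);O=np.array([477.5,279.2,0])
def tojig(P): P=np.asarray(P)-O; return np.stack([P@ex,P@ey,P[...,2]],-1)
def Rtool(yaw_dir,phi):            # yaw_dir: world direction of tool y; tilt phi about tool x (finger +y side up)
    e=np.array([yaw_dir[0],yaw_dir[1],0]);e/=np.linalg.norm(e);z=np.array([0,0,-1.]);x=np.cross(e,z)
    return np.c_[x,e,z]@Ro.from_rotvec([-phi,0,0]).as_matrix()
def cmd(): return [np.array(v) for v in json.load(open("cmd.json"))] if os.path.exists("cmd.json") else (np.array([244.965,574.976,222.675]),Ro.from_rotvec(obs()['orientation']).as_matrix())
def rows(goals):                   # goals: (P,R,w); prints rows, keeps the commanded pose at the end
    p0,R0=cmd();out=[]
    for P,R,w in goals:
        r=Ro.from_matrix(R0.T@R).as_rotvec()/1.5; s=R0.T@(np.asarray(P)-p0)/200
        out.append([*(np.r_[r,s].round(3)+0.).tolist(),w])
    print(json.dumps(out)); a=np.array(out[-1])
    json.dump([(p0+R0@a[3:6]*200).tolist(),(R0@Ro.from_rotvec(a[:3]*1.5).as_matrix()).tolist()],open("cmd.json","w"))
def interp(P,R,w,n):
    p0,R0=cmd();d=Ro.from_matrix(R0.T@R).as_rotvec()
    return [(p0+(np.asarray(P)-p0)*k/n,R0@Ro.from_rotvec(d*k/n).as_matrix(),w) for k in range(1,n+1)]
E
python3 - <<'E'
from h import *
S=tojig(np.load("sideX.npy"));X=tojig(np.load("topX.npy"))
def plane(P,ax,lo,hi,tol=4):
    m=np.ones(len(P),bool)&(P[:,0]>lo[0])&(P[:,0]<hi[0])&(P[:,1]>lo[1])&(P[:,1]<hi[1])&(P[:,2]>lo[2])&(P[:,2]<hi[2]);q=P[m]
    o=[i for i in range(3) if i!=ax]
    for _ in range(5):
        A=np.c_[q[:,o],np.ones(len(q))];c=np.linalg.lstsq(A,q[:,ax],rcond=None)[0];r=q[:,ax]-A@c;k=abs(r)<max(tol,2*np.median(abs(r)));q=q[k]
    return c,len(q),r.std(),q.min(0),q.max(0)
c=plane(S.reshape(-1,3),0,(-60,-40,50),(-10,50,160));print("outer face x = a y + b z + c",c)
m=(X[...,2]>155)&(abs(X[...,0]+38)<30)&(abs(X[...,1])<50);q=X[m];print("top",q.mean(0),cv2.minAreaRect(q[:,:2].astype(np.float32)))
m=(S[...,2]>60)&(S[...,2]<165)&(abs(S[...,0]+38)<20)&(abs(S[...,1])<50);q=S[m];print("side y",np.percentile(q[:,1],[1,50,99]))
m=(X[...,2]>27)&(X[...,2]<42)&(X[...,0]>-140)&(X[...,0]<-60)&(abs(X[...,1])<44);q=X[m];print("foot",q.min(0),q.max(0),cv2.minAreaRect(q[:,:2].astype(np.float32)))
print("jig frame of bottle",tojig([460,534,76]))
E
```

```text
outer face x = a y + b z + c (array([-5.86398979e-02,  8.16670218e-04, -3.15216768e+01]), 989, np.float64(1.5735621470789332), array([-37.19314913, -17.67172249,  50.18098676]), array([-27.23843623,  32.50498675, 159.82551303]))
top [-38.53219369   7.01913223 165.77156645] ((-38.77858352661133, 7.22630500793457), (12.203191757202148, 50.0248908996582), 3.7345497608184814)
side y [-17.25035038   7.71019516  32.13343579]
foot [-124.17440255  -22.28165378   27.19968122] [-60.19514781  30.72102012  41.8461712 ] ((-91.5577392578125, 3.8799285888671875), (64.23919677734375, 50.073020935058594), 3.2946841716766357)
jig frame of bottle [247.11148  64.5883   76.     ]
```

```bash
cat >> h.py <<'E'
U=ex+.0586*ey;U/=np.linalg.norm(U);H=O-32*ex+7*ey+[0,0,16]
def hp(x,z,phi,w): return (H+x*U+[0,0,z],Rtool(U,np.deg2rad(phi)),w)
def AB(A,phi,s):                     # TCP from leg-tip point A
    f=np.deg2rad(phi);return A-s/2*np.array([np.cos(f),np.sin(f)])
E
python3 - <<'E'
from h import *
rows(interp(*hp(-88,210,20,62),10))
E
```

```text
[[-0.023, 0.003, -0.018, -0.177, -0.149, -0.001, 62], [-0.046, 0.006, -0.036, -0.354, -0.298, -0.003, 62], [-0.07, 0.01, -0.054, -0.531, -0.448, -0.004, 62], [-0.093, 0.013, -0.072, -0.707, -0.597, -0.006, 62], [-0.116, 0.016, -0.091, -0.884, -0.746, -0.007, 62], [-0.139, 0.019, -0.109, -1.061, -0.895, -0.009, 62], [-0.162, 0.022, -0.127, -1.238, -1.044, -0.01, 62], [-0.186, 0.025, -0.145, -1.415, -1.194, -0.012, 62], [-0.209, 0.029, -0.163, -1.592, -1.343, -0.013, 62], [-0.232, 0.032, -0.181, -1.769, -1.492, -0.015, 62]]
```

```bash
rm cmd.json
python3 - <<'E'
from h import *
g=interp(*hp(-88,210,20,62),10)
rows(g[:5]);rows(g[5:]+g[-1:])
E
```

```text
[[-0.023, 0.003, -0.018, -0.177, -0.149, -0.001, 62], [-0.046, 0.006, -0.036, -0.354, -0.298, -0.003, 62], [-0.07, 0.01, -0.054, -0.531, -0.448, -0.004, 62], [-0.093, 0.013, -0.072, -0.707, -0.597, -0.006, 62], [-0.116, 0.016, -0.091, -0.884, -0.746, -0.007, 62]]
[[-0.023, 0.003, -0.018, -0.155, -0.169, -0.034, 62], [-0.046, 0.006, -0.036, -0.31, -0.338, -0.067, 62], [-0.07, 0.009, -0.054, -0.464, -0.507, -0.1, 62], [-0.093, 0.013, -0.072, -0.619, -0.676, -0.133, 62], [-0.116, 0.016, -0.09, -0.773, -0.844, -0.167, 62], [-0.116, 0.016, -0.09, -0.773, -0.844, -0.167, 62]]
```

servo_tool(rows=[[-0.023,0.003,-0.018,-0.177,-0.149,-0.001,62],[-0.046,0.006,-0.036,-0.354,-0.298,-0.003,62],[-0.07,0.01,-0.054,-0.531,-0.448,-0.004,62],[-0.093,0.013,-0.072,-0.707,-0.597,-0.006,62],[-0.116,0.016,-0.091,-0.884,-0.746,-0.007,62]])

```text
t: 0.72
ee_pos: [349.4, 367.0, 224.0]
orientation: [0.411, 3.091, 0.275]
ft_force: [0.1, -0.5, -0.8]
width: 62.1
grasp_force: 0.0
```

servo_tool(rows=[[-0.023,0.003,-0.018,-0.155,-0.169,-0.034,62],[-0.046,0.006,-0.036,-0.31,-0.338,-0.067,62],[-0.07,0.009,-0.054,-0.464,-0.507,-0.1,62],[-0.093,0.013,-0.072,-0.619,-0.676,-0.133,62],[-0.116,0.016,-0.09,-0.773,-0.844,-0.167,62],[-0.116,0.016,-0.09,-0.773,-0.844,-0.167,62],[-0.116,0.016,-0.09,-0.773,-0.844,-0.167,62]])

```text
t: 1.6
ee_pos: [452.9, 161.9, 225.4]
orientation: [0.199, 3.066, 0.542]
ft_force: [-0.6, -0.4, 0.1]
width: 62.1
grasp_force: 0.0
```

Run:
```python
from h import *
o=obs();g=hp(-88,210,20,62)
print(o['ee_pos']-g[0],Ro.from_matrix(g[1].T@Ro.from_rotvec(o['orientation']).as_matrix()).as_rotvec())
A=np.array([-20,77.5]);T=AB(A,20,89);print(T)
rows(interp(*hp(*T,20,62),8))
```

```text
[-0.46903021  0.11753469 -0.56958258] [-0.00079583  0.00078176  0.00130956]
[-61.81632162  62.28010362]
[[0.0, 0.0, 0.0, 0.0, -0.016, 0.092, 62], [0.0, 0.0, 0.0, 0.0, -0.033, 0.185, 62], [0.0, 0.0, 0.0, 0.0, -0.049, 0.277, 62], [0.0, 0.0, 0.0, 0.0, -0.065, 0.37, 62], [0.0, 0.0, 0.0, 0.0, -0.081, 0.462, 62], [0.0, 0.0, 0.0, -0.001, -0.098, 0.554, 62], [0.0, 0.0, 0.0, -0.001, -0.114, 0.647, 62], [0.0, 0.0, 0.0, -0.001, -0.13, 0.739, 62]]
```

servo_tool(rows=[[0.0,0.0,0.0,0.0,-0.016,0.092,62],[0.0,0.0,0.0,0.0,-0.033,0.185,62],[0.0,0.0,0.0,0.0,-0.049,0.277,62],[0.0,0.0,0.0,0.0,-0.065,0.37,62],[0.0,0.0,0.0,0.0,-0.081,0.462,62],[0.0,0.0,0.0,-0.001,-0.098,0.554,62],[0.0,0.0,0.0,-0.001,-0.114,0.647,62],[0.0,0.0,0.0,-0.001,-0.13,0.739,62],[0.0,0.0,0.0,-0.001,-0.13,0.739,62]])

```text
t: 2.72
ee_pos: [455.1, 189.4, 77.0]
orientation: [0.194, 3.069, 0.542]
ft_force: [-0.0, 0.1, 0.4]
width: 62.3
grasp_force: 0.0
```

Run:
```python
from h import *
ims=[]
for n,(a,b,c,d) in(("wrist",(0,420,0,560)),("side",(120,320,230,480))):
    im,dd,X=cloud(n);np.save(n+"X.npy",X);i=im[a:b,c:d,::-1];ims.append(cv2.resize(i,(400 if n=="wrist" else 400,300)))
cv2.imwrite("pics/d1.png",np.hstack(ims))
```

```text
(no output)
```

View pics/d1.png

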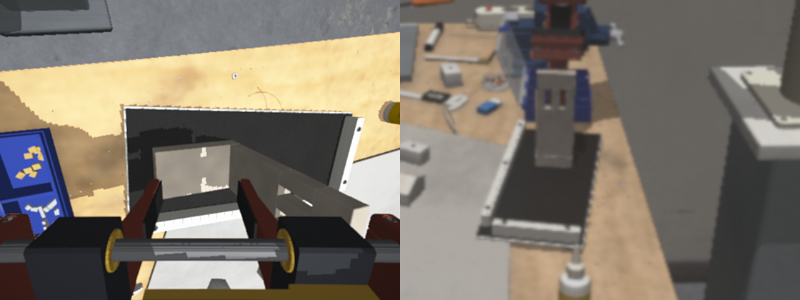

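Left is the wrist view: the right fingertip (255,210) sits just in front of the tall leg and the left one (148,210) is over the foot's end. The side crop shows the wall still upright and untouched.

```bash
cat >> h.py <<'E'
def leg(th,l=77.5):
    t=np.deg2rad(th);return np.array([-12*np.cos(t)+l*np.sin(t),12*np.sin(t)+l*np.cos(t)])
def tilt():                          # wall tilt, degrees, from the outer face in the side view
    im,d,X=cloud("side");P=(X-H);x=P@U;y=P@np.cross([0,0,1],U);z=P[...,2]
    m=(abs(y)<20)&(x>-20)&(x<150)&(z>12)&(z<165)&(im.max(2).astype(int)-im.min(2)<25)&(im.max(2)>60);q=np.c_[x[m],z[m]]
    for _ in range(8):
        c=q.mean(0);v=np.linalg.svd(q-c,full_matrices=False)[2][0];v=v*np.sign(v[1]);r=(q-c)@[v[1],-v[0]];k=abs(r)<max(3,2*np.median(abs(r)));q=q[k]
    heel=c[0]-v[0]/v[1]*c[1];print("tilt",np.degrees(np.arctan2(v[0],v[1])).round(1),"x at plate",heel.round(1),len(q),r.std().round(2));return im
E
python3 - <<'E'
from h import *
tilt()
rows([hp(*AB(leg(t),20,89),20,62) for t in (0,2,4,6,8,10,12)])
E
```

```text
tilt -0.2 x at plate 0.5 908 1.32
[[0.0, 0.0, 0.0, 0.0, 0.037, 0.014, 62], [0.0, 0.0, 0.0, 0.0, 0.051, 0.017, 62], [0.0, 0.0, 0.0, 0.0, 0.064, 0.02, 62], [0.0, 0.0, 0.0, 0.0, 0.077, 0.024, 62], [0.0, 0.0, 0.0, 0.0, 0.09, 0.028, 62], [0.0, 0.0, 0.0, 0.0, 0.103, 0.033, 62], [0.0, 0.0, 0.0, 0.0, 0.116, 0.038, 62]]
```

servo_tool(rows=[[0.0,0.0,0.0,0.0,0.012,0.005,62],[0.0,0.0,0.0,0.0,0.025,0.009,62],[0.0,0.0,0.0,0.0,0.037,0.014,62],[0.0,0.0,0.0,0.0,0.051,0.017,62],[0.0,0.0,0.0,0.0,0.064,0.02,62],[0.0,0.0,0.0,0.0,0.077,0.024,62],[0.0,0.0,0.0,0.0,0.09,0.028,62],[0.0,0.0,0.0,0.0,0.103,0.033,62],[0.0,0.0,0.0,0.0,0.116,0.038,62],[0.0,0.0,0.0,0.0,0.116,0.038,62]])

```text
t: 4.12
ee_pos: [460.0, 212.3, 78.7]
orientation: [0.197, 3.066, 0.542]
ft_force: [-0.2, -1.5, 0.9]
width: 62.1
grasp_force: 0.4
```

Run:
```python
from h import *
tilt()
```

```text
tilt 6.8 x at plate 1.0 741 1.18
```

The contact is 7 mm short of plan, so the fingertips are thinner than I assumed. I'll open gradually to 76 mm to make up the difference.

servo_tool(rows=[[0,0,0,0,0,0,64],[0,0,0,0,0,0,66],[0,0,0,0,0,0,68],[0,0,0,0,0,0,70],[0,0,0,0,0,0,72],[0,0,0,0,0,0,74],[0,0,0,0,0,0,76],[0,0,0,0,0,0,76]])

```text
t: 5.18
ee_pos: [460.0, 212.2, 78.8]
orientation: [0.197, 3.066, 0.542]
ft_force: [-0.3, -0.7, 0.9]
width: 76.2
grasp_force: 0.3
```

Run:
```python
from h import *
tilt()
rows([hp(*AB(leg(t),20,89),20,76) for t in (13,14,15,16,17,18,19,20,20)])
```

```text
tilt 11.2 x at plate 1.0 685 1.24
[[0.0, 0.0, 0.0, 0.0, 0.006, 0.003, 76], [0.0, 0.0, 0.0, 0.0, 0.012, 0.006, 76], [0.0, 0.0, 0.0, 0.0, 0.018, 0.009, 76], [0.0, 0.0, 0.0, 0.0, 0.025, 0.012, 76], [0.0, 0.0, 0.0, 0.0, 0.031, 0.015, 76], [0.0, 0.0, 0.0, 0.0, 0.037, 0.018, 76], [0.0, 0.0, 0.0, 0.0, 0.043, 0.022, 76], [0.0, 0.0, 0.0, 0.0, 0.048, 0.025, 76], [0.0, 0.0, 0.0, 0.0, 0.048, 0.025, 76]]
```

servo_tool(rows=[[0.0,0.0,0.0,0.0,0.006,0.003,76],[0.0,0.0,0.0,0.0,0.012,0.006,76],[0.0,0.0,0.0,0.0,0.018,0.009,76],[0.0,0.0,0.0,0.0,0.025,0.012,76],[0.0,0.0,0.0,0.0,0.031,0.015,76],[0.0,0.0,0.0,0.0,0.037,0.018,76],[0.0,0.0,0.0,0.0,0.043,0.022,76],[0.0,0.0,0.0,0.0,0.048,0.025,76],[0.0,0.0,0.0,0.0,0.048,0.025,76]])

```text
t: 6.35
ee_pos: [461.4, 222.9, 77.4]
orientation: [0.197, 3.065, 0.542]
ft_force: [0.0, 0.6, 0.1]
width: 76.3
grasp_force: 0.2
```

Run:
```python
from h import *
tilt()
im,d,X=cloud("wrist");cv2.imwrite("pics/w2.png",im[...,::-1])
```

```text
tilt 19.4 x at plate 0.9 671 1.12
```

View pics/w2.png

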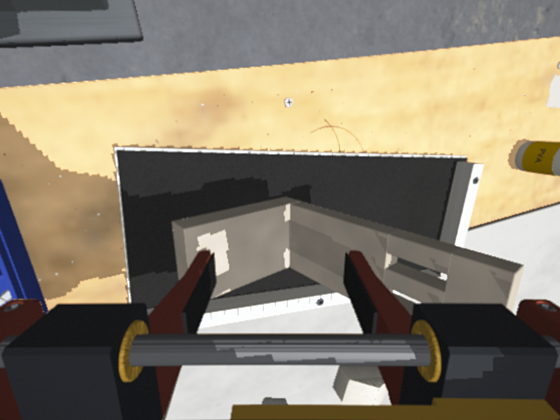

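The foot's upper face is now just short of the left fingertip (210,258) and the leg rests on the right one (352,258). I'll close the remaining gap, then rotate hand and wall together about the heel.

```bash
cat >> h.py <<'E'
T0=AB(leg(22.5),20,89)
def cor(d,phi=None):                 # hand turned with the wall by d degrees about the heel
    t=np.deg2rad(d);c,s=np.cos(t),np.sin(t);T=np.array([c*T0[0]+s*T0[1],-s*T0[0]+c*T0[1]])
    return hp(*T,20-d,76)
E
python3 - <<'E'
from h import *
print(T0)
rows([hp(*AB(leg(t),20,89),20,76) for t in (21,22)]+[cor(d) for d in (0,1.5,3,4.5,6,7.5,9,9)])
E
```

```text
[-23.24491001  60.97296858]
[[0.0, 0.0, 0.0, 0.0, 0.006, 0.004, 76], [0.0, 0.0, 0.0, 0.0, 0.012, 0.007, 76], [0.0, 0.0, 0.0, 0.0, 0.015, 0.009, 76], [0.017, 0.0, 0.0, 0.0, 0.023, 0.009, 76], [0.035, 0.0, 0.0, 0.0, 0.032, 0.009, 76], [0.052, 0.0, 0.0, 0.0, 0.041, 0.01, 76], [0.07, 0.0, 0.0, 0.0, 0.049, 0.01, 76], [0.087, 0.0, 0.0, 0.0, 0.058, 0.011, 76], [0.105, 0.0, 0.0, 0.0, 0.066, 0.012, 76], [0.105, 0.0, 0.0, 0.0, 0.066, 0.012, 76]]
```

servo_tool(rows=[[0.0,0.0,0.0,0.0,0.006,0.004,76],[0.0,0.0,0.0,0.0,0.012,0.007,76],[0.0,0.0,0.0,0.0,0.015,0.009,76],[0.017,0.0,0.0,0.0,0.023,0.009,76],[0.035,0.0,0.0,0.0,0.032,0.009,76],[0.052,0.0,0.0,0.0,0.041,0.01,76],[0.07,0.0,0.0,0.0,0.049,0.01,76],[0.087,0.0,0.0,0.0,0.058,0.011,76],[0.105,0.0,0.0,0.0,0.066,0.012,76],[0.105,0.0,0.0,0.0,0.066,0.012,76]])

```text
t: 7.7
ee_pos: [463.2, 235.9, 80.1]
orientation: [0.198, 3.108, 0.299]
ft_force: [-1.5, -4.1, 6.7]
width: 76.0
grasp_force: 4.9
```

Run:
```python
from h import *
tilt()
rows([cor(d) for d in (10.5,12,13.5,15,16.5,18,19.5,19.5)])
```

```text
tilt 30.1 x at plate 2.0 526 0.96
[[0.017, 0.0, 0.0, 0.0, 0.009, 0.0, 76], [0.035, 0.0, 0.0, 0.0, 0.017, 0.001, 76], [0.052, 0.0, 0.0, 0.0, 0.026, 0.001, 76], [0.069, 0.0, 0.0, 0.0, 0.034, 0.002, 76], [0.087, 0.0, 0.0, 0.0, 0.043, 0.003, 76], [0.104, 0.0, 0.0, 0.0, 0.051, 0.004, 76], [0.122, 0.0, 0.0, 0.0, 0.06, 0.005, 76], [0.122, 0.0, 0.0, 0.0, 0.06, 0.005, 76]]
```

Both tips are in contact and slightly tight at 8 N, so I'll narrow by 1.5 mm and keep turning.

servo_tool(rows=[[0.0,0.0,0.0,0.0,0.0,0.0,75.2],[0.0,0.0,0.0,0.0,0.0,0.0,74.5],[0.017,0.0,0.0,0.0,0.009,0.0,74.5],[0.035,0.0,0.0,0.0,0.017,0.001,74.5],[0.052,0.0,0.0,0.0,0.026,0.001,74.5],[0.069,0.0,0.0,0.0,0.034,0.002,74.5],[0.087,0.0,0.0,0.0,0.043,0.003,74.5],[0.104,0.0,0.0,0.0,0.051,0.004,74.5],[0.122,0.0,0.0,0.0,0.06,0.005,74.5],[0.122,0.0,0.0,0.0,0.06,0.005,74.5]])

```text
t: 9.0
ee_pos: [464.7, 248.2, 81.0]
orientation: [0.2, 3.134, 0.015]
ft_force: [-0.0, -1.5, 5.4]
width: 74.4
grasp_force: 2.6
```

Run:
```python
from h import *
im=tilt()
w=cloud("wrist")[0]
cv2.imwrite("pics/d3.png",np.hstack([cv2.resize(im[120:320,230:480,::-1],(400,300)),cv2.resize(w[...,::-1],(400,300))]))
```

```text
tilt 40.7 x at plate 2.3 378 0.9
```

View pics/d3.png

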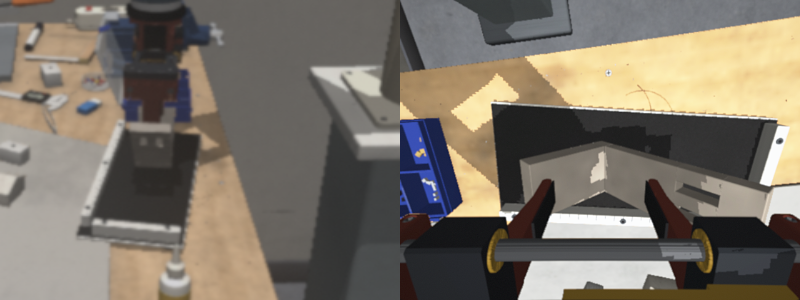

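```bash
cat >> h.py <<'E'
def arc(d,s=87,w=74.5):
    t=np.deg2rad(19.5+d);f=np.deg2rad(.5);c,q=np.cos,np.sin
    t0=np.deg2rad(19.5);T=np.array([c(t0)*T0[0]+q(t0)*T0[1],-q(t0)*T0[0]+c(t0)*T0[1]])
    B0=T-s/2*np.array([c(f),q(f)]);t=np.deg2rad(d);B=np.array([c(t)*B0[0]+q(t)*B0[1],-q(t)*B0[0]+c(t)*B0[1]])
    phi=.5-.1*d;f=np.deg2rad(phi);T=B+s/2*np.array([c(f),q(f)]);return hp(*T,phi,w)
E
python3 - <<'E'
from h import *
print([tojig(arc(d)[0]).round() for d in (0,20,50)])
rows([arc(d) for d in (1,3,5,7,9,11,13,15,17,19)])
rows([arc(d) for d in (21,23,25,27,29,31,33,35,37,38)])
E
```

```text
[array([-34.,   7.,  81.]), array([-9.,  8., 91.]), array([32., 11., 89.])]
[[0.001, 0.0, 0.0, 0.0, 0.005, -0.003, 74.5], [0.003, 0.0, 0.0, 0.0, 0.017, -0.01, 74.5], [0.006, 0.0, 0.0, 0.0, 0.029, -0.016, 74.5], [0.008, 0.0, 0.0, 0.0, 0.041, -0.022, 74.5], [0.01, 0.0, 0.0, 0.0, 0.053, -0.027, 74.5], [0.013, 0.0, 0.0, 0.0, 0.066, -0.032, 74.5], [0.015, 0.0, 0.0, 0.0, 0.079, -0.037, 74.5], [0.017, 0.0, 0.0, 0.0, 0.092, -0.041, 74.5], [0.02, 0.0, 0.0, 0.0, 0.105, -0.044, 74.5], [0.022, 0.0, 0.0, 0.0, 0.118, -0.047, 74.5]]
[[0.002, 0.0, 0.0, 0.0, 0.013, -0.004, 74.5], [0.005, 0.0, 0.0, 0.0, 0.026, -0.006, 74.5], [0.007, 0.0, 0.0, 0.0, 0.04, -0.008, 74.5], [0.009, 0.0, 0.0, 0.0, 0.053, -0.01, 74.5], [0.012, 0.0, 0.0, 0.0, 0.067, -0.011, 74.5], [0.014, 0.0, 0.0, 0.0, 0.081, -0.012, 74.5], [0.016, 0.0, 0.0, 0.0, 0.094, -0.012, 74.5], [0.019, 0.0, 0.0, 0.0, 0.108, -0.012, 74.5], [0.021, 0.0, 0.0, 0.0, 0.122, -0.011, 74.5], [0.022, 0.0, 0.0, 0.0, 0.129, -0.011, 74.5]]
```

servo_tool(rows=[[0.001,0.0,0.0,0.0,0.005,-0.003,74.5],[0.003,0.0,0.0,0.0,0.017,-0.01,74.5],[0.006,0.0,0.0,0.0,0.029,-0.016,74.5],[0.008,0.0,0.0,0.0,0.041,-0.022,74.5],[0.01,0.0,0.0,0.0,0.053,-0.027,74.5],[0.013,0.0,0.0,0.0,0.066,-0.032,74.5],[0.015,0.0,0.0,0.0,0.079,-0.037,74.5],[0.017,0.0,0.0,0.0,0.092,-0.041,74.5],[0.02,0.0,0.0,0.0,0.105,-0.044,74.5],[0.022,0.0,0.0,0.0,0.118,-0.047,74.5]])

```text
t: 10.35
ee_pos: [467.7, 271.3, 90.7]
orientation: [-0.201, -3.133, 0.037]
ft_force: [-0.1, 0.8, 0.4]
width: 74.2
grasp_force: 0.6
```

Run:
```python
from h import *
tilt()
```

```text
tilt 68.8 x at plate -78.7 233 3.32
```

servo_tool(rows=[[0.002,0.0,0.0,0.0,0.013,-0.004,74.5],[0.005,0.0,0.0,0.0,0.026,-0.006,74.5],[0.007,0.0,0.0,0.0,0.04,-0.008,74.5],[0.009,0.0,0.0,0.0,0.053,-0.01,74.5],[0.012,0.0,0.0,0.0,0.067,-0.011,74.5],[0.014,0.0,0.0,0.0,0.081,-0.012,74.5],[0.016,0.0,0.0,0.0,0.094,-0.012,74.5],[0.019,0.0,0.0,0.0,0.108,-0.012,74.5],[0.021,0.0,0.0,0.0,0.122,-0.011,74.5],[0.022,0.0,0.0,0.0,0.129,-0.011,74.5]])

```text
t: 11.65
ee_pos: [471.0, 297.0, 92.2]
orientation: [-0.201, -3.13, 0.088]
ft_force: [0.4, 0.8, 2.0]
width: 74.5
grasp_force: 0.8
```

Run:
```python
from h import *
s=cloud("side");w=cloud("wrist")
P=s[2]-H;x=P@U;y=P@np.cross([0,0,1],U);z=P[...,2]
m=(abs(y)<22)&(x>100)&(x<160)&(z>4)&(z<75);q=np.c_[x[m],z[m]];print(len(q),np.percentile(q,[2,50,98],axis=0).round(1))
for lo in range(100,160,8):
    k=(q[:,0]>=lo)&(q[:,0]<lo+8); 
    if k.sum()>3: print(lo,k.sum(),np.percentile(q[k,1],[5,50,95]).round(1))
cv2.imwrite("pics/d4.png",np.hstack([cv2.resize(s[0][120:320,230:480,::-1],(400,300)),cv2.resize(w[0][...,::-1],(400,300))]))
```

```text
292 [[101.3  30.3]
 [141.6  36.7]
 [148.4  41.6]]
100 22 [31.5 32.8 33.7]
108 20 [33.4 34.3 35.3]
116 26 [34.9 36.1 37. ]
124 36 [36.6 37.6 38.9]
132 34 [38.1 39.3 40.6]
140 138 [30.6 36.8 41.4]
148 16 [30.7 32.7 39.4]
```

View pics/d4.png

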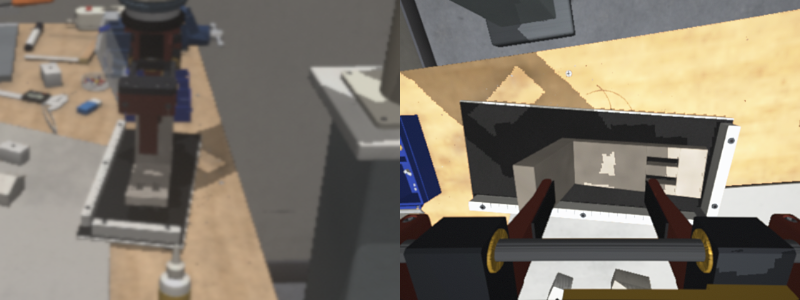

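The wall is still held by the left fingertip against the foot. The leg's inner face slopes 11.5°, so the tilt is about 78.5° with the head about 30 mm up.

Run:
```python
from h import *
rows([arc(d) for d in range(39,49)])
rows([arc(d) for d in (49,50,51,52,53,54)])
```

```text
[[0.001, 0.0, 0.0, 0.0, 0.007, 0.001, 74.5], [0.002, 0.0, 0.0, 0.0, 0.014, 0.001, 74.5], [0.004, 0.0, 0.0, 0.0, 0.021, 0.002, 74.5], [0.005, 0.0, 0.0, 0.0, 0.027, 0.003, 74.5], [0.006, 0.0, 0.0, 0.0, 0.034, 0.004, 74.5], [0.007, 0.0, 0.0, 0.0, 0.041, 0.005, 74.5], [0.008, 0.0, 0.0, 0.0, 0.048, 0.006, 74.5], [0.009, 0.0, 0.0, 0.0, 0.055, 0.007, 74.5], [0.01, 0.0, 0.0, 0.0, 0.062, 0.009, 74.5], [0.012, 0.0, 0.0, 0.0, 0.068, 0.01, 74.5]]
[[0.001, 0.0, 0.0, 0.0, 0.007, 0.002, 74.5], [0.002, 0.0, 0.0, 0.0, 0.014, 0.003, 74.5], [0.003, 0.0, 0.0, 0.0, 0.021, 0.005, 74.5], [0.004, 0.0, 0.0, 0.0, 0.027, 0.007, 74.5], [0.005, 0.0, 0.0, 0.0, 0.034, 0.009, 74.5], [0.007, 0.0, 0.0, 0.0, 0.041, 0.011, 74.5]]
```

servo_tool(rows=[[0.001,0.0,0.0,0.0,0.007,0.001,74.5],[0.002,0.0,0.0,0.0,0.014,0.001,74.5],[0.004,0.0,0.0,0.0,0.021,0.002,74.5],[0.005,0.0,0.0,0.0,0.027,0.003,74.5],[0.006,0.0,0.0,0.0,0.034,0.004,74.5],[0.007,0.0,0.0,0.0,0.041,0.005,74.5],[0.008,0.0,0.0,0.0,0.048,0.006,74.5],[0.009,0.0,0.0,0.0,0.055,0.007,74.5],[0.01,0.0,0.0,0.0,0.062,0.009,74.5],[0.012,0.0,0.0,0.0,0.068,0.01,74.5]])

```text
t: 13.0
ee_pos: [472.6, 310.1, 89.4]
orientation: [-0.201, -3.128, 0.117]
ft_force: [-1.2, 1.3, 0.7]
width: 74.3
grasp_force: 0.9
```

```bash
cat >> h.py <<'E'
def lie(n="side"):
    s=cloud(n);P=s[2]-H;x=P@U;y=P@np.cross([0,0,1],U);z=P[...,2]
    m=(abs(y)<22)&(x>90)&(x<138)&(z>4)&(z<75);c=np.polyfit(x[m],z[m],1);print("slope deg",np.degrees(np.arctan(c[0])).round(1),"z at 130",np.polyval(c,130).round(1),m.sum());return s
E
python3 -c "
from h import *
lie()"
```

```text
slope deg 0.6 z at 130 18.9 274
```

servo_tool(rows=[[0.001,0.0,0.0,0.0,0.007,0.002,74.5],[0.002,0.0,0.0,0.0,0.014,0.003,74.5],[0.003,0.0,0.0,0.0,0.021,0.005,74.5],[0.004,0.0,0.0,0.0,0.027,0.007,74.5],[0.005,0.0,0.0,0.0,0.034,0.009,74.5],[0.007,0.0,0.0,0.0,0.041,0.011,74.5]])

```text
t: 13.8
ee_pos: [473.6, 318.0, 86.5]
orientation: [-0.201, -3.127, 0.133]
ft_force: [0.3, 0.6, 0.9]
width: 74.7
grasp_force: 0.0
```

```bash
python3 -c "
from h import *
s=lie();P=s[2]-H;x=P@U;y=P@np.cross([0,0,1],U);z=P[...,2]
m=(abs(y)<20)&(x>60)&(x<165)&(z>-5)&(z<60)
for lo in range(60,165,8):
    k=m&(x>=lo)&(x<lo+8); print(lo,k.sum(),np.percentile(z[k],[5,50,95]).round(1) if k.sum()>3 else '')
"
```

```text
slope deg 4.5 z at 130 20.5 289
60 41 [10.  11.4 12.9]
68 39 [10.1 11.2 12.9]
76 40 [ 9.9 11.8 12.6]
84 43 [ 9.9 11.  12.6]
92 81 [-0.8  8.9 12.6]
100 44 [-1.2 10.5 12.5]
108 32 [-0.1 11.2 12.5]
116 25 [10.1 11.3 13.1]
124 38 [10.1 11.5 13.1]
132 49 [ 9.7 11.7 13.1]
140 60 [ 6.2 11.2 12.7]
148 69 [ 4.2  8.1 11.5]
156 0 
164 0
```

The wall lies flat with its top face about 11.5 mm above the plate. Next I retract, then come down on the open side.

```bash
cat >> h.py <<'E'
def yp(jx,jy,z,w=74,b=18): return (O+jx*ex+jy*ey+[0,0,z],Rtool(ex,0)@Ro.from_rotvec([0,-np.deg2rad(b),0]).as_matrix(),w)
E
python3 - <<'E'
from h import *
p,R=cmd();print(tojig(p))
up=[(p+[0,0,30*k],R,74.5) for k in (1,2,3)]
rows(up); rows(interp(*yp(25,85,170),6)+interp(*yp(25,85,170),1)); rows(interp(*yp(25,80,21.5),5)+interp(*yp(25,80,21.5),1))
E
```

```text
[37.24444164 11.01953498 86.81416949]
[[0.0, 0.0, 0.0, 0.0, -0.013, -0.149, 74.5], [0.0, 0.0, 0.0, 0.0, -0.026, -0.299, 74.5], [0.0, 0.0, 0.0, 0.0, -0.039, -0.448, 74.5]]
[[-0.008, -0.035, 0.008, 0.062, -0.006, 0.006, 74], [-0.017, -0.069, 0.016, 0.124, -0.012, 0.012, 74], [-0.025, -0.104, 0.024, 0.187, -0.018, 0.019, 74], [-0.034, -0.139, 0.032, 0.249, -0.024, 0.025, 74], [-0.042, -0.173, 0.04, 0.311, -0.03, 0.031, 74], [-0.051, -0.208, 0.048, 0.373, -0.036, 0.037, 74], [-0.051, -0.208, 0.048, 0.373, -0.036, 0.037, 74]]
[[0.0, 0.0, 0.0, 0.041, 0.0, 0.143, 74], [0.0, 0.0, 0.0, 0.082, 0.0, 0.286, 74], [0.0, 0.0, 0.0, 0.124, 0.0, 0.428, 74], [0.0, 0.0, 0.0, 0.165, 0.0, 0.571, 74], [0.0, 0.0, 0.0, 0.206, 0.0, 0.714, 74], [0.0, 0.0, 0.0, 0.206, 0.0, 0.714, 74]]
```

servo_tool(rows=[[0.0,0.0,0.0,0.0,-0.013,-0.149,74.5],[0.0,0.0,0.0,0.0,-0.026,-0.299,74.5],[0.0,0.0,0.0,0.0,-0.039,-0.448,74.5]])

```text
t: 14.22
ee_pos: [473.5, 317.7, 177.4]
orientation: [-0.201, -3.127, 0.133]
ft_force: [-0.7, 0.3, 0.2]
width: 74.4
grasp_force: 0.0
```

servo_tool(rows=[[-0.008,-0.035,0.008,0.062,-0.006,0.006,74],[-0.017,-0.069,0.016,0.124,-0.012,0.012,74],[-0.025,-0.104,0.024,0.187,-0.018,0.019,74],[-0.034,-0.139,0.032,0.249,-0.024,0.025,74],[-0.042,-0.173,0.04,0.311,-0.03,0.031,74],[-0.051,-0.208,0.048,0.373,-0.036,0.037,74],[-0.051,-0.208,0.048,0.373,-0.036,0.037,74]])

```text
t: 15.1
ee_pos: [397.2, 319.3, 169.5]
orientation: [0.262, 2.817, -0.041]
ft_force: [-0.1, 0.1, 0.2]
width: 74.1
grasp_force: 0.0
```

```bash
cat >> h.py <<'E'
def wall():                          # lying wall's outline in jig frame from top view
    im,d,X=cloud("top");J=tojig(X);g=im.astype(int)
    m=(J[...,2]>21)&(J[...,2]<35)&(J[...,0]>-30)&(J[...,0]<133)&(J[...,1]>-44)&(J[...,1]<55)&(g.sum(2)>250)
    q=J[m];r=cv2.minAreaRect(q[:,:2].astype(np.float32));print("leg",cv2.boxPoints(r).round(1).tolist(),len(q))
    m=(J[...,2]>85)&(J[...,2]<115)&(abs(J[...,0])<80)&(abs(J[...,1])<60)&(abs(g[...,0]-g[...,2])<25);q=J[m]
    if len(q)>5: print("foot top",cv2.boxPoints(cv2.minAreaRect(q[:,:2].astype(np.float32))).round(1).tolist(),q[:,2].mean().round(1))
    return im,J
E
python3 - <<'E'
from h import *
o=obs();p,R=cmd();print(o['ee_pos']-p,o['qpos'])
wall()
E
```

```text
[ -6.29940861   0.56488926 147.98446902] [ 0.8113991   0.27806409  2.05143325 -0.42309467  0.68238832 -0.26079432]
leg [[-16.299999237060547, 32.900001525878906], [-13.199999809265137, -16.299999237060547], [117.69999694824219, -8.100000381469727], [114.5999984741211, 41.099998474121094]] 909
foot top [[-34.5, 32.400001525878906], [-31.0, -17.600000381469727], [-12.899999618530273, -16.399999618530273], [-16.399999618530273, 33.599998474121094]] 104.9
```

servo_tool(rows=[[0.0,0.0,0.0,0.041,0.0,0.143,74],[0.0,0.0,0.0,0.082,0.0,0.286,74],[0.0,0.0,0.0,0.124,0.0,0.428,74],[0.0,0.0,0.0,0.165,0.0,0.571,74],[0.0,0.0,0.0,0.206,0.0,0.714,74],[0.0,0.0,0.0,0.206,0.0,0.714,74]])

```text
t: 15.9
ee_pos: [403.9, 318.1, 19.6]
orientation: [0.265, 2.817, -0.044]
ft_force: [-0.4, -0.6, -0.5]
width: 74.4
grasp_force: 0.0
```

Run:
```python
from h import *
o=obs();p,R=cmd();print(o['ee_pos']-p,tojig(o['ee_pos']))
rows([yp(25,y,21.5) for y in (74,68,62,56,52,48,44,40,36,32)])
```

```text
[ 0.3999022  -0.63485322 -1.90139167] [24.5235322  79.5135351  19.59281116]
[[0.0, 0.0, 0.0, -0.029, 0.0, 0.009, 74], [0.0, 0.0, 0.0, -0.057, 0.0, 0.019, 74], [0.0, 0.0, 0.0, -0.086, 0.0, 0.028, 74], [0.0, 0.0, 0.0, -0.114, 0.0, 0.037, 74], [0.0, 0.0, 0.0, -0.133, 0.0, 0.043, 74], [0.0, 0.0, 0.0, -0.152, 0.0, 0.049, 74], [0.0, 0.0, 0.0, -0.171, 0.0, 0.056, 74], [0.0, 0.0, 0.0, -0.19, 0.0, 0.062, 74], [0.0, 0.0, 0.0, -0.209, 0.0, 0.068, 74], [0.0, 0.0, 0.0, -0.228, 0.0, 0.074, 74]]
```

Run:
```python
from h import *
p=yp(25,80,21.5);json.dump([p[0].tolist(),p[1].tolist()],open("cmd.json","w"))
rows([yp(25,y,23) for y in (80,74,68,62,56,51,47,43,39,35)])
rows([yp(25,y,23) for y in (31,27,23,20,18,17,16,15,15)])
```

```text
[[0.0, 0.0, 0.0, -0.002, 0.0, -0.007, 74], [0.0, 0.0, 0.0, -0.031, 0.0, 0.002, 74], [0.0, 0.0, 0.0, -0.059, 0.0, 0.011, 74], [0.0, 0.0, 0.0, -0.088, 0.0, 0.021, 74], [0.0, 0.0, 0.0, -0.116, 0.0, 0.03, 74], [0.0, 0.0, 0.0, -0.14, 0.0, 0.038, 74], [0.0, 0.0, 0.0, -0.159, 0.0, 0.044, 74], [0.0, 0.0, 0.0, -0.178, 0.0, 0.05, 74], [0.0, 0.0, 0.0, -0.197, 0.0, 0.056, 74], [0.0, 0.0, 0.0, -0.216, 0.0, 0.062, 74]]
[[0.0, 0.0, 0.0, -0.019, 0.0, 0.007, 74], [0.0, 0.0, 0.0, -0.038, 0.0, 0.013, 74], [0.0, 0.0, 0.0, -0.057, 0.0, 0.019, 74], [0.0, 0.0, 0.0, -0.072, 0.0, 0.024, 74], [0.0, 0.0, 0.0, -0.081, 0.0, 0.027, 74], [0.0, 0.0, 0.0, -0.086, 0.0, 0.028, 74], [0.0, 0.0, 0.0, -0.091, 0.0, 0.03, 74], [0.0, 0.0, 0.0, -0.095, 0.0, 0.031, 74], [0.0, 0.0, 0.0, -0.095, 0.0, 0.031, 74]]
```

servo_tool(rows=[[0.0,0.0,0.0,-0.002,0.0,-0.007,74],[0.0,0.0,0.0,-0.031,0.0,0.002,74],[0.0,0.0,0.0,-0.059,0.0,0.011,74],[0.0,0.0,0.0,-0.088,0.0,0.021,74],[0.0,0.0,0.0,-0.116,0.0,0.03,74],[0.0,0.0,0.0,-0.14,0.0,0.038,74],[0.0,0.0,0.0,-0.159,0.0,0.044,74],[0.0,0.0,0.0,-0.178,0.0,0.05,74],[0.0,0.0,0.0,-0.197,0.0,0.056,74],[0.0,0.0,0.0,-0.216,0.0,0.062,74]])

```text
t: 17.15
ee_pos: [447.8, 310.4, 22.7]
orientation: [0.265, 2.816, -0.04]
ft_force: [-2.8, 0.5, 0.7]
width: 73.9
grasp_force: 1.1
```

Run:
```python
from h import *
o=obs();print(tojig(o['ee_pos']))
wall()
```

```text
[25.09106003 35.02214045 22.7145865 ]
leg [[-16.700000762939453, -26.200000762939453], [114.5, -26.600000381469727], [114.5999984741211, 22.600000381469727], [-16.5, 23.100000381469727]] 897
foot top [[-52.900001525878906, 29.799999237060547], [-30.299999237060547, -30.700000762939453], [-1.0, -19.700000762939453], [-23.600000381469727, 40.70000076293945]] 105.6
```

servo_tool(rows=[[0.0,0.0,0.0,-0.019,0.0,0.007,74],[0.0,0.0,0.0,-0.038,0.0,0.013,74],[0.0,0.0,0.0,-0.057,0.0,0.019,74],[0.0,0.0,0.0,-0.072,0.0,0.024,74],[0.0,0.0,0.0,-0.081,0.0,0.027,74],[0.0,0.0,0.0,-0.086,0.0,0.028,74],[0.0,0.0,0.0,-0.091,0.0,0.03,74],[0.0,0.0,0.0,-0.095,0.0,0.031,74],[0.0,0.0,0.0,-0.095,0.0,0.031,74]])

```text
t: 18.32
ee_pos: [467.5, 306.8, 22.8]
orientation: [0.265, 2.815, -0.04]
ft_force: [-1.1, -0.0, -0.6]
width: 73.9
grasp_force: 0.6
```

Run:
```python
from h import *
rows([yp(25,y,23) for y in (14,13,12,11.5,11,11)])
wall()
```

```text
[[0.0, 0.0, 0.0, -0.005, 0.0, 0.002, 74], [0.0, 0.0, 0.0, -0.01, 0.0, 0.003, 74], [0.0, 0.0, 0.0, -0.015, 0.0, 0.005, 74], [0.0, 0.0, 0.0, -0.017, 0.0, 0.006, 74], [0.0, 0.0, 0.0, -0.019, 0.0, 0.006, 74], [0.0, 0.0, 0.0, -0.019, 0.0, 0.006, 74]]
leg [[-16.600000381469727, 2.799999952316284], [-16.600000381469727, -43.900001525878906], [114.5, -43.900001525878906], [114.5, 2.799999952316284]] 849
foot top [[-56.099998474121094, 11.0], [-31.5, -51.20000076293945], [95.0999984741211, -1.2000000476837158], [70.5, 61.099998474121094]] 105.7
```

servo_tool(rows=[[0.0,0.0,0.0,-0.005,0.0,0.002,74],[0.0,0.0,0.0,-0.01,0.0,0.003,74],[0.0,0.0,0.0,-0.015,0.0,0.005,74],[0.0,0.0,0.0,-0.017,0.0,0.006,74],[0.0,0.0,0.0,-0.019,0.0,0.006,74],[0.0,0.0,0.0,-0.019,0.0,0.006,74]])

```text
t: 19.12
ee_pos: [470.0, 306.3, 22.7]
orientation: [0.265, 2.817, -0.039]
ft_force: [-10.0, 4.7, 4.2]
width: 73.8
grasp_force: 5.6
```

The wall is flush on the long fence with a firm stop at 11 N. I'll back off and go round behind the foot.

```bash
cat >> h.py <<'E'
def xp(jx,jy,z,w=0,phi=20): return (O+jx*ex+jy*ey+[0,0,z],Rtool(ex,np.deg2rad(phi)),w)
E
python3 - <<'E'
from h import *
rows([yp(25,13,23,74),yp(25,20,23,74),yp(25,35,26,74),yp(25,50,50,74),yp(25,50,100,60),yp(25,50,150,40),yp(25,50,180,20)])
g=interp(*xp(-75,-25,180),7);rows(g+g[-1:])
g=interp(*xp(-65,-25,30),6);rows(g+g[-1:])
E
```

```text
[[0.0, 0.0, 0.0, 0.009, 0.0, -0.003, 74], [0.0, 0.0, 0.0, 0.042, 0.0, -0.013, 74], [0.0, 0.0, 0.0, 0.109, 0.0, -0.051, 74], [0.0, 0.0, 0.0, 0.143, 0.0, -0.188, 74], [0.0, 0.0, 0.0, 0.066, 0.0, -0.426, 60], [0.0, 0.0, 0.0, -0.011, 0.0, -0.664, 40], [0.0, 0.0, 0.0, -0.058, 0.0, -0.806, 20]]
[[-0.033, 0.03, 0.005, -0.051, -0.071, 0.017, 0], [-0.066, 0.059, 0.01, -0.102, -0.143, 0.033, 0], [-0.099, 0.089, 0.016, -0.153, -0.214, 0.05, 0], [-0.132, 0.118, 0.021, -0.204, -0.286, 0.066, 0], [-0.165, 0.148, 0.026, -0.254, -0.357, 0.083, 0], [-0.198, 0.178, 0.031, -0.305, -0.429, 0.099, 0], [-0.231, 0.207, 0.037, -0.356, -0.5, 0.116, 0], [-0.231, 0.207, 0.037, -0.356, -0.5, 0.116, 0]]
[[0.0, 0.0, 0.0, 0.0, -0.035, 0.12, 0], [0.0, 0.0, 0.0, 0.0, -0.07, 0.24, 0], [0.0, 0.0, 0.0, 0.0, -0.105, 0.361, 0], [0.0, 0.0, 0.0, 0.0, -0.14, 0.481, 0], [0.0, 0.0, 0.0, 0.0, -0.175, 0.601, 0], [0.0, 0.0, 0.0, 0.0, -0.21, 0.721, 0], [0.0, 0.0, 0.0, 0.0, -0.21, 0.721, 0]]
```

servo_tool(rows=[[0.0,0.0,0.0,0.009,0.0,-0.003,74],[0.0,0.0,0.0,0.042,0.0,-0.013,74],[0.0,0.0,0.0,0.109,0.0,-0.051,74],[0.0,0.0,0.0,0.143,0.0,-0.188,74],[0.0,0.0,0.0,0.066,0.0,-0.426,60],[0.0,0.0,0.0,-0.011,0.0,-0.664,40],[0.0,0.0,0.0,-0.058,0.0,-0.806,20]])

```text
t: 20.0
ee_pos: [432.8, 313.7, 182.4]
orientation: [0.265, 2.814, -0.036]
ft_force: [0.3, 0.2, -0.5]
width: 47.5
grasp_force: 0.0
```

servo_tool(rows=[[-0.033,0.03,0.005,-0.051,-0.071,0.017,0],[-0.066,0.059,0.01,-0.102,-0.143,0.033,0],[-0.099,0.089,0.016,-0.153,-0.214,0.05,0],[-0.132,0.118,0.021,-0.204,-0.286,0.066,0],[-0.165,0.148,0.026,-0.254,-0.357,0.083,0],[-0.198,0.178,0.031,-0.305,-0.429,0.099,0],[-0.231,0.207,0.037,-0.356,-0.5,0.116,0],[-0.231,0.207,0.037,-0.356,-0.5,0.116,0]])

```text
t: 21.0
ee_pos: [488.3, 199.7, 179.3]
orientation: [0.292, 3.047, 0.54]
ft_force: [-0.3, 0.1, -0.3]
width: 0.5
grasp_force: 0.0
```

servo_tool(rows=[[0.0,0.0,0.0,0.0,-0.035,0.12,0],[0.0,0.0,0.0,0.0,-0.07,0.24,0],[0.0,0.0,0.0,0.0,-0.105,0.361,0],[0.0,0.0,0.0,0.0,-0.14,0.481,0],[0.0,0.0,0.0,0.0,-0.175,0.601,0],[0.0,0.0,0.0,0.0,-0.21,0.721,0],[0.0,0.0,0.0,0.0,-0.21,0.721,0]])

```text
t: 21.88
ee_pos: [487.8, 211.7, 28.4]
orientation: [0.286, 3.051, 0.539]
ft_force: [1.0, -0.5, 0.5]
width: 0.3
grasp_force: 0.0
```

Run:
```python
from h import *
o=obs();print(tojig(o['ee_pos']))
wall()
rows([xp(x,-25,30) for x in (-60,-55,-51,-48,-45,-42,-39,-36,-33,-30)])
rows([xp(x,-25,30) for x in (-28,-26,-24,-23,-22,-21,-20,-20)])
```

```text
[-64.4361814  -22.72165151  28.44615043]
leg [[-16.700000762939453, -43.900001525878906], [114.69999694824219, -44.099998474121094], [114.80000305175781, 0.6000000238418579], [-16.700000762939453, 0.699999988079071]] 814
foot top [[-73.69999694824219, -10.199999809265137], [-64.5999984741211, -57.70000076293945], [-7.300000190734863, -46.599998474121094], [-16.5, 0.800000011920929]] 103.1
[[0.0, 0.0, 0.0, 0.0, 0.024, 0.009, 0], [0.0, 0.0, 0.0, 0.0, 0.047, 0.017, 0], [0.0, 0.0, 0.0, 0.0, 0.066, 0.024, 0], [0.0, 0.0, 0.0, 0.0, 0.08, 0.029, 0], [0.0, 0.0, 0.0, 0.0, 0.094, 0.035, 0], [0.0, 0.0, 0.0, 0.0, 0.108, 0.04, 0], [0.0, 0.0, 0.0, 0.0, 0.122, 0.045, 0], [0.0, 0.0, 0.0, 0.0, 0.137, 0.05, 0], [0.0, 0.0, 0.0, 0.0, 0.151, 0.055, 0], [0.0, 0.0, 0.0, 0.0, 0.165, 0.06, 0]]
[[0.0, 0.0, 0.0, 0.0, 0.009, 0.004, 0], [0.0, 0.0, 0.0, 0.0, 0.019, 0.007, 0], [0.0, 0.0, 0.0, 0.0, 0.028, 0.01, 0], [0.0, 0.0, 0.0, 0.0, 0.033, 0.012, 0], [0.0, 0.0, 0.0, 0.0, 0.037, 0.014, 0], [0.0, 0.0, 0.0, 0.0, 0.042, 0.016, 0], [0.0, 0.0, 0.0, 0.0, 0.047, 0.017, 0], [0.0, 0.0, 0.0, 0.0, 0.047, 0.017, 0]]
```

servo_tool(rows=[[0.0,0.0,0.0,0.0,0.024,0.009,0],[0.0,0.0,0.0,0.0,0.047,0.017,0],[0.0,0.0,0.0,0.0,0.066,0.024,0],[0.0,0.0,0.0,0.0,0.08,0.029,0],[0.0,0.0,0.0,0.0,0.094,0.035,0],[0.0,0.0,0.0,0.0,0.108,0.04,0],[0.0,0.0,0.0,0.0,0.122,0.045,0],[0.0,0.0,0.0,0.0,0.137,0.05,0],[0.0,0.0,0.0,0.0,0.151,0.055,0],[0.0,0.0,0.0,0.0,0.165,0.06,0]])

```text
t: 23.18
ee_pos: [496.6, 245.5, 29.7]
orientation: [0.287, 3.047, 0.54]
ft_force: [-0.2, -0.8, -1.1]
width: 0.2
grasp_force: 0.7
```

servo_tool(rows=[[0.0,0.0,0.0,0.0,0.009,0.004,0],[0.0,0.0,0.0,0.0,0.019,0.007,0],[0.0,0.0,0.0,0.0,0.028,0.01,0],[0.0,0.0,0.0,0.0,0.033,0.012,0],[0.0,0.0,0.0,0.0,0.037,0.014,0],[0.0,0.0,0.0,0.0,0.042,0.016,0]])

```text
t: 23.92
ee_pos: [498.3, 254.1, 29.8]
orientation: [0.287, 3.047, 0.54]
ft_force: [-1.9, -4.3, 1.9]
width: 0.4
grasp_force: 2.1
```

Run:
```python
from h import *
o=obs();print(tojig(o['ee_pos']),o['ft_force'])
im,J=wall()
s=cloud("side");J=tojig(s[2]);m=(J[...,2]>19)&(J[...,2]<40)&(abs(J[...,1]+25)<22)&(J[...,0]>60)&(J[...,0]<155)
for lo in range(100,152,4):
    k=m&(J[...,0]>=lo)&(J[...,0]<lo+4);print(lo,k.sum(),np.median(J[k][:,2]).round(1) if k.sum() else '')
```

```text
[-20.81608281 -25.10385979  29.7613019 ] [-1.92699325 -4.32311959  1.92880677]
leg [[21.399999618530273, 0.699999988079071], [21.399999618530273, -44.0], [133.0, -43.900001525878906], [133.0, 0.699999988079071]] 671
foot top [[-68.69999694824219, 7.099999904632568], [-16.799999237060547, -44.70000076293945], [7.699999809265137, -20.200000762939453], [-44.29999923706055, 31.700000762939453]] 109.6
100 19 27.2
104 17 27.2
108 14 27.2
112 25 27.6
116 28 27.5
120 26 27.4
124 23 27.4
128 9 28.1
132 4 25.9
136 19 33.0
140 26 33.8
144 75 29.6
148 84 27.3
```

Run:
```python
from h import *
p=xp(-20.8,-25,30);P,R=cmd()
P=P-1*ex   # last row (-20) was not sent
json.dump([P.tolist(),R.tolist()],open("cmd.json","w"))
rows([xp(x,-25,30) for x in (-20.3,-19.7,-19.2,-18.8,-18.4,-18.4)])
```

```text
[[0.0, 0.0, 0.0, 0.0, 0.003, 0.002, 0], [0.0, 0.0, 0.0, 0.0, 0.006, 0.003, 0], [0.0, 0.0, 0.0, 0.0, 0.008, 0.003, 0], [0.0, 0.0, 0.0, 0.0, 0.01, 0.004, 0], [0.0, 0.0, 0.0, 0.0, 0.012, 0.005, 0], [0.0, 0.0, 0.0, 0.0, 0.012, 0.005, 0]]
```

servo_tool(rows=[[0.0,0.0,0.0,0.0,0.003,0.002,0],[0.0,0.0,0.0,0.0,0.006,0.003,0],[0.0,0.0,0.0,0.0,0.008,0.003,0]])

```text
t: 24.4
ee_pos: [498.4, 254.7, 29.7]
orientation: [0.287, 3.047, 0.539]
ft_force: [-2.8, -14.4, 7.6]
width: 1.0
grasp_force: 7.4
```

Hard stop at 14 N on the end fence. I'll retreat and check.

Run:
```python
from h import *
P,R=cmd();P=P-.8*ex;json.dump([P.tolist(),R.tolist()],open("cmd.json","w"))
rows([xp(x,-25,z) for x,z in ((-21,30),(-28,30),(-45,32),(-60,40),(-70,80),(-80,130),(-85,180))])
g=interp(*xp(-85,120,230,0,0),6);rows(g+g[-1:])
```

```text
[[0.0, 0.0, 0.0, 0.0, -0.009, -0.003, 0], [0.0, 0.0, 0.0, 0.0, -0.041, -0.015, 0], [0.0, 0.0, 0.0, 0.0, -0.118, -0.054, 0], [0.0, 0.0, 0.0, 0.0, -0.175, -0.117, 0], [0.0, 0.0, 0.0, 0.0, -0.153, -0.322, 0], [0.0, 0.0, 0.0, 0.0, -0.114, -0.574, 0], [0.0, 0.0, 0.0, 0.0, -0.052, -0.818, 0]]
[[0.039, 0.0, 0.0, 0.121, 0.014, -0.039, 0], [0.078, 0.0, 0.0, 0.242, 0.028, -0.078, 0], [0.116, 0.0, 0.0, 0.362, 0.042, -0.117, 0], [0.155, 0.0, 0.0, 0.483, 0.057, -0.157, 0], [0.194, 0.0, 0.0, 0.604, 0.071, -0.196, 0], [0.233, 0.0, 0.0, 0.725, 0.085, -0.235, 0], [0.233, 0.0, 0.0, 0.725, 0.085, -0.235, 0]]
```

servo_tool(rows=[[0.0,0.0,0.0,0.0,-0.009,-0.003,0],[0.0,0.0,0.0,0.0,-0.041,-0.015,0],[0.0,0.0,0.0,0.0,-0.118,-0.054,0],[0.0,0.0,0.0,0.0,-0.175,-0.117,0],[0.0,0.0,0.0,0.0,-0.153,-0.322,0],[0.0,0.0,0.0,0.0,-0.114,-0.574,0],[0.0,0.0,0.0,0.0,-0.052,-0.818,0]])

```text
t: 25.28
ee_pos: [485.6, 189.4, 181.3]
orientation: [0.29, 3.047, 0.539]
ft_force: [0.1, -0.2, 0.8]
width: 0.5
grasp_force: 0.0
```

servo_tool(rows=[[0.039,0.0,0.0,0.121,0.014,-0.039,0],[0.078,0.0,0.0,0.242,0.028,-0.078,0],[0.116,0.0,0.0,0.362,0.042,-0.117,0],[0.155,0.0,0.0,0.483,0.057,-0.157,0],[0.194,0.0,0.0,0.604,0.071,-0.196,0],[0.233,0.0,0.0,0.725,0.085,-0.235,0],[0.233,0.0,0.0,0.725,0.085,-0.235,0]])

```text
t: 26.15
ee_pos: [343.1, 218.0, 230.3]
orientation: [0.292, 3.126, 0.004]
ft_force: [0.5, 0.3, -0.2]
width: 0.7
grasp_force: 0.0
```

Run:
```python
from h import *
im,J=wall()
s=cloud("side")[0]
cv2.imwrite("pics/f1.png",np.hstack([cv2.resize(im[195:295,235:385,::-1],(400,267),interpolation=cv2.INTER_CUBIC),cv2.resize(s[180:300,250:430,::-1],(400,267),interpolation=cv2.INTER_CUBIC)]))
```

```text
leg [[3.200000047683716, 0.699999988079071], [3.200000047683716, -44.0], [133.0, -44.0], [133.0, 0.699999988079071]] 800
foot top [[-14.899999618530273, -48.5], [3.5999999046325684, -48.5], [3.5999999046325684, 1.100000023841858], [-14.899999618530273, 1.2000000476837158]] 104.7
```

View pics/f1.png

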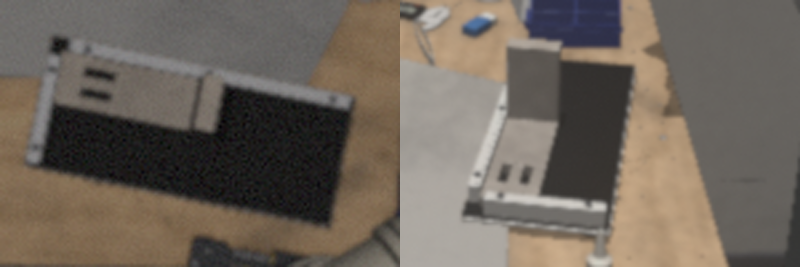

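The top view has the wall lying in the corner (60,60), long side along the fence, and the side view shows its head flush on the end fence (490,200). The measured outline is x = -15 to beyond +133 mm and y = -48.5 to +1 mm, with no yaw, and the hand is clear.

```bash
python3 -c "
from workcell import ctrl
print(ctrl.close_job())"
```

```text
the job is handed in; nothing more can be done
None
```

The wall was tipped over on its back under control, then pushed home against both jig fences (firm stops at 11 N on the long fence and 14 N on the end fence), and the job is handed in with the hand clear of everything.

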